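# Open the sliding cover of the air manifold and push the red valve shut

### The job

Isolate the air line: with your fingertips push the blue cover of the bench air manifold fully back on its rails, away from the well, then push the red valve handle a quarter turn clockwise (seen from above) until it is fully shut, square across its pipe. Only push, do not grip a handle between the fingers; leave the black handle as it is, go gently, do not disturb the loose tools, and finish with the hand clear and the cover left open.

Things in the scene. Friction and masses are not known exactly. Their poses are not given: they have to be found in the camera images.
- manifold_box: Fixed grey manifold box on a dark base plate (x -80 to +224, y +-128 mm). Origin: underside, centre of the well; x: the way the cover slides open, roughly away from the robot, y left, z up. Open well, inside x +-70, y +-115 mm, 6 mm walls, front and rear wall tops z 73; side rails at |y| 114 to 124 mm, top z 89, x -76 to +220. Two pipes along x at y -60 and +45 mm, tops z 36.
- cover (a joint): Blue cover sliding along the manifold's x in the rails, m: 0 = well covered, 0.14 = fully back at its stop. Starts 0 to 0.02, stays where left (friction 2 N). Flange 148 (x) by 229 (y) mm, upper side z 81 mm above the bench; on it a raised block 95 (x) by 150 (y) mm, too wide to grip, top z 101 mm. The flange in front of the block is 39 mm deep.
- cover_push_face (a point): Middle of the upright front face (facing the manifold's -x) of the raised block on the cover, 91 mm above the bench, 10 mm above the flange and 10 mm below the block's top; it moves with the cover. Axes as the manifold's.
- red_handle (a joint): Red lever handle to be shut, rad about the vertical through body red_valve: 0 = open, lever along its pipe, pointing to the manifold's -x (towards the robot); 1.571 = shut, at its stop, square across the pipe, pointing to the manifold's +y; clockwise from above. Starts at 0 to 0.3, stays where left (friction 0.12 N m, about 2.5 N at the tip).
- red_tip (a point): Point in the red grip 58 mm from the pivot axis and 10 mm short of its end, half-way up. The red grip is 16 mm wide, 20 mm high (z = 44 to 64 mm above the bench) and reaches from 15 to 68 mm from the axis. Its own x axis points from this point to the pivot, z up; it turns with the handle.
- red_valve: Brass valve with the red handle, fixed in the well; origin on the handle's vertical turning axis, 6 mm above the bench, at x +28 mm in the manifold and y -60 or +45 mm (either pipe). Axes as the manifold's. Valve body top at z 40 mm above the bench; a steel nut on the axis reaches z 57 mm.
- black_valve: The other valve, with the black handle, on the other pipe; same shape, origin and axes as red_valve.
- black_handle (a joint): Black lever handle of the other valve, the same in shape, travel and direction; starts at 0 to 0.3 and must stay as it is.
- black_tip (a point): Point in the black grip 58 mm from its pivot axis, half-way up; same size and axes as red_tip.
- screwdriver: Loose bystander: orange-handled screwdriver, 27x212x26 mm, lying along its y; origin at its underside.
- tape: Loose bystander: small roll of black tape, 64 mm across, 19 mm high; origin at its underside.
- spanner: Loose bystander: steel spanner, 24x187x8 mm, lying along its y; origin at its underside.
- pliers: Loose bystander: red-handled pliers, 64x190x13 mm; origin at its underside.

How it is judged:
By the outcome, as a careful person would: the job done as asked, in the order asked, and still so for the second after the job is handed in, with the robot touching nothing.
It also fails if it takes over 42 s, if anything falls off the work surface, if the arm or the gripper's body presses on something with over 40 N, if the wrist force passes 120 N, or if a joint passes its speed limit or range.

### The arm

A 6-joint arm with a two-finger parallel gripper is mounted at the origin on a cart in front of the work surface, level with it; the furniture and walls round the work are solid. World frame = base frame: x ahead of the robot, y to its left, z up, the work surface at z = 0. Lengths are in m, angles in rad, forces in N, time in s.
With the tool pointing down it reaches from about 0.35 to 0.775 m from the base axis. Payload 5.5 kg.
Tool frame: the origin (TCP) lies midway between the tips of the shut fingers; the grasp point (between the pads) lies 19 mm behind it; z points along the fingers, y is the direction in which the jaws open and shut (so a half turn about z gives the same grasp; the last joint's range is limited). The gripper opens to 85 mm and grips with 20 to 120 N. Pads are 22 mm wide; open, the fingers measure 114 mm over their backs; the gripper's body (76 mm by 85 mm) begins 54 mm behind the grasp point. The pads swing forward as they close: fully open they stand 13 mm farther back than shut.
Start: joints at [-1.335, 0.313, 0.046, 1.304, 0, 1.431], TCP at [0.211, -0.535, 0.231] pointing down, gripper open.
Joint ranges: [-2.76, 2.76], [-0.86, 1.69], [-1.03, 1.26], [-2.2, 2.34], [-1.47, 1.5], [-3.14, 3.14]. Speed limits (rad/s): [2.57, 2.57, 3.14, 3.14, 3.14, 3.14].

### API

Orientations are given as a unit quaternion [w, x, y, z].
In Python, from workcell import env gives the robot as it stands.
- The arm moves only by the shell command python3 -m creep 'ROWS' [OPENING] [FORCE]. ROWS is JSON, a list of rows, each a list of 6 numbers: the shift along the tool's x, y, z in m, then the turn, a rotation vector about the tool's x, y, z in degrees. A call has exactly 8 rows; each row is the pose to reach, as a shift and turn from the pose commanded when the call began, along the tool's axes at that moment; what a row does not reach only later rows make up. A row lasts 1/10 s, in which the tool goes at most 50 mm and 8.59 degrees, less where a joint would pass 70% of its speed; a pose out of reach is approached as far as the arm can. A call with a gripper value outside its range is refused whole. OPENING is the finger opening in m, from 0 to 0.0854, set as the call begins (- or left out, the last holds). The fingers move at their own pace and stop on an object; FORCE is the grip in N (left out, the last holds). Time passes only in rows, so rows that repeat a pose let the fingers close, or fill a call up. It gives the time, the measured TCP pose, the force and the opening at its end, in the units of the state.
- env.get_state(): the state, without advancing time (a new reading comes with each control period).
- env.read_camera(name): name is "side" or "top" or "wrist"; returns (picture, depth): 400x640x3 uint8, blue, green, red; 400x640 float32, m along the optical axis (not along the pixel's ray), 0 where there is no reading.
- env.camera_params(name): a dict with "fx", "fy", "cx", "cy" (pixels), "k1" (the pictures are not rectified: a ray, as slopes to the right and down, at radius r is drawn at 1 + k1 r^2 times it, then the intrinsics apply), "position" and "orientation" of the camera in the world. Camera axes: x right, y up, looking along -z (the intrinsics and any distortion apply to the point x, -y, -z); pixel columns grow to the right and rows downward; lengths in m; the calibration is good to about 2 mm. A picture is of the moment at which its call begins: read the wrist's pose just before it. camera_params takes no time and is no camera call; for the wrist camera it gives the pose at the moment of the call.
- env.hand_in(): hands the job in, once; it reports no verdict.
The state is a dict: "clock": time; "joint_pos": joint angles; "qvel": joint speeds; "tau": joint torques, N m; "tcp_pos": TCP position; "orientation": TCP orientation; "wrist_force": force on the tool from outside, world axes, zero at the start; "ft_torque": the same for the moment, N m; "finger_gap": finger opening in m.
Only numpy, scipy, OpenCV 4.12 (cv2) and the standard library are available. Lean on these libraries where they do the work, as an engineer would, in place of code of your own. Each camera call takes 0.05 s, during which the arm holds its last target. There are 200 camera calls.

## Working session

There is one attempt and no reset: what is moved stays moved. The work goes in short steps, Python scripts to look and compute and a shell command to move; the robot and the scene stay as the last step left them, time stands still between calls to the robot, and variables do not carry over. Pictures are saved under pics/ and viewed, about 8 in all and at most 12, crops included, and the job is handed in when it is done.

```bash
ls; mkdir -p pics; cat > h.py <<'E'
import numpy as np, cv2
from scipy.spatial.transform import Rotation as R
from workcell import env
def q(o): return R.from_quat([o[1],o[2],o[3],o[0]])
def ray(p,u,v):
    x=(np.asarray(u,float)-p['cx'])/p['fx']; y=(np.asarray(v,float)-p['cy'])/p['fy']
    xd,yd=x.copy(),y.copy()
    for _ in range(20):
        f=1+p['k1']*(x*x+y*y); x=xd/f; y=yd/f
    return np.stack([x,-y,-np.ones_like(x)],-1)
def toplane(p,u,v,z):
    d=q(p['orientation']).apply(np.atleast_2d(ray(p,u,v))); o=np.array(p['position'])
    return o+d*((z-o[2])/d[:,2])[:,None]
def cloud(p,dep):
    v,u=np.mgrid[0:400,0:640]; r=ray(p,u,v)*dep[...,None]
    return (q(p['orientation']).apply(r.reshape(-1,3))+p['position']).reshape(400,640,3)
E
python3 - <<'E'
from h import *
for n in('top','side'):
    p=env.camera_params(n); im,d=env.read_camera(n); print(n,p,(d>0).mean()); cv2.imwrite(f'pics/{n}0.png',im); np.save(f'{n}0.npy',d)
print(env.get_state())
E
```

```text
pics
top {'fx': 413.2224666981601, 'fy': 413.2224666981601, 'cx': 318.74441584216834, 'cy': 196.06876366626088, 'k1': -0.10091358788583321, 'position': array([ 0.30099685, -0.0742294 ,  1.12912404]), 'orientation': array([-0.70172644, -0.04885616,  0.03864984,  0.70971774])} 0.99605859375
side {'fx': 397.69408646107024, 'fy': 397.69408646107024, 'cx': 317.68063905490396, 'cy': 202.44516263013224, 'k1': -0.06082606293024813, 'position': array([-0.09554379, -0.8337998 ,  0.51714593]), 'orientation': array([ 0.80314287,  0.51923304, -0.16867932, -0.2385495 ])} 0.99471484375
{'clock': 0.1, 'joint_pos': array([-1.33458950e+00,  3.13895386e-01,  4.50957992e-02,  1.30361945e+00,
       -1.99969209e-05,  1.43125487e+00]), 'qvel': array([ 6.27428235e-06, -1.08891789e-03,  1.82037651e-03,  8.41768566e-05,
        2.46037285e-04,  4.21705064e-04]), 'tau': array([ 9.60505640e-04, -4.81725562e+01,  2.99244279e+01,  1.27713993e-02,
       -2.65545868e-04, -4.62380427e-06]), 'tcp_pos': array([ 0.21091438, -0.53442325,  0.23051639]), 'orientation': array([-8.09923977e-04,  9.82403178e-01,  1.86770815e-01, -4.91864595e-05]), 'wrist_force': array([-0.34465497, -0.3154358 ,  0.11139298]), 'ft_torque': array([-0.02795871, -0.00202931,  0.02432017]), 'finger_gap': 0.08556147220246067}
```

View pics/top0.png

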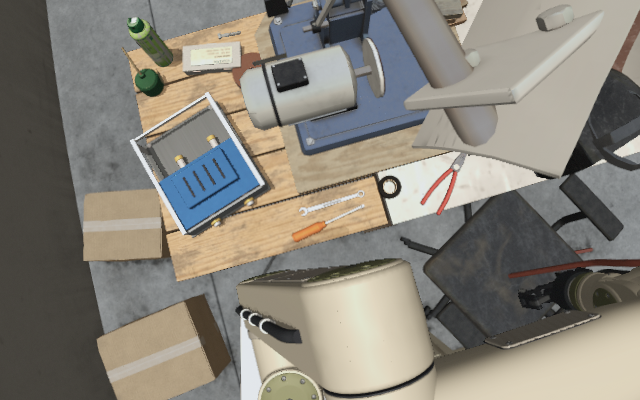

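View pics/side0.png

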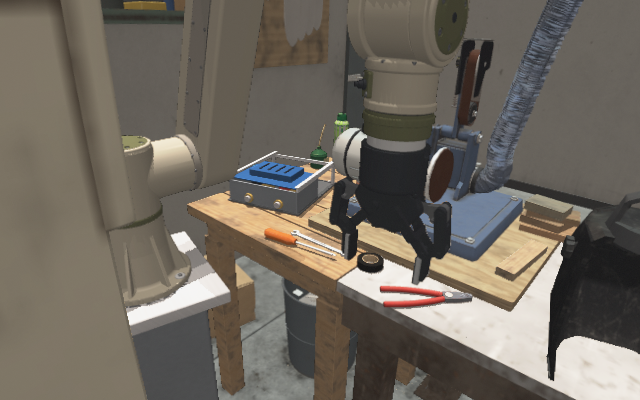

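```bash
python3 - <<'E'
from h import *
im=cv2.imread('pics/top0.png'); d=np.load('top0.npy'); p=env.camera_params('top')
P=cloud(p,d); hsv=cv2.cvtColor(im,cv2.COLOR_BGR2HSV)
m=(hsv[...,0]>95)&(hsv[...,0]<130)&(hsv[...,1]>110)
for nm,lo,hi in(('flange',.07,.091),('block',.093,.115)):
    mm=(m&(P[...,2]>lo)&(P[...,2]<hi)).astype(np.uint8)
    mm=cv2.morphologyEx(mm,cv2.MORPH_OPEN,np.ones((3,3)))
    n,l,s,c=cv2.connectedComponentsWithStats(mm)
    k=1+np.argmax(s[1:,4]); q_=P[l==k]; r=cv2.minAreaRect(q_[:,:2].astype(np.float32)*1000)
    print(nm,s[k],np.median(q_[:,2]),r,cv2.boxPoints(r).round(0).tolist())
E
```

```text
flange [ 160  139   98   91 2383] 0.08085934220636437 ((468.8944396972656, 228.26144409179688), (148.54168701171875, 223.23648071289062), 31.74564552307129) [[347.0, 284.0], [464.0, 94.0], [591.0, 172.0], [473.0, 362.0]]
block [ 172  148   66   60 1916] 0.1007825353358579 ((480.3359680175781, 233.6872100830078), (97.45733642578125, 151.53736877441406), 31.501440048217773) [[399.0, 273.0], [478.0, 144.0], [561.0, 195.0], [482.0, 324.0]]
```

```bash
python3 - <<'E'
from h import *
d=np.load('top0.npy'); p=env.camera_params('top'); P=cloud(p,d)
for n,(u0,u1,v0,v1) in dict(motor=(240,385,35,125),plate=(270,430,0,155),bottles=(130,240,15,95)).items():
    a=P[v0:v1,u0:u1].reshape(-1,3); a=a[a[:,2]>.03]; print(n,np.percentile(a,[1,50,99],axis=0).round(3).tolist())
for n,u,v in(('valveL',182,160),('valveR',211,140),('tape',390,187),('spanner',330,205),('drv',330,225)): print(n,P[v,u].round(3))
b=P.reshape(-1,3)
for y in np.arange(-.5,.35,.1):
    print(round(y,1),[round(float(b[(abs(b[:,1]-y)<.05)&(abs(b[:,0]-x)<.05)&(b[:,2]<.6)][:,2].max(initial=-1)),2) for x in np.arange(.2,.8,.1)])
E
```

```text
motor [[0.596, -0.236, 0.032], [0.682, -0.062, 0.207], [0.882, 0.109, 0.272]]
plate [[0.347, -0.334, 0.031], [0.682, -0.113, 0.129], [0.961, 0.058, 0.981]]
bottles [[0.301, -0.074, 0.03], [0.838, 0.37, 0.047], [0.883, 0.446, 1.129]]
valveL [0.543 0.317 0.03 ]
valveR [0.596 0.236 0.035]
tape [ 0.464 -0.255  0.003]
spanner [ 0.416 -0.089  0.008]
drv [ 0.362 -0.089 -0.001]
-0.5 [0.6, 0.57, 0.01, 0.02, 0.02, -1.0, -1.0]
-0.4 [-0.33, -0.36, 0.02, 0.03, 0.04, 0.07, 0.07]
-0.3 [-0.83, -0.83, 0.03, 0.04, 0.07, 0.08, 0.08]
-0.2 [-0.83, 0.0, 0.03, 0.04, 0.08, 0.25, 0.24]
-0.1 [-0.83, 0.6, 0.03, 0.04, 0.23, 0.25, 0.42]
-0.0 [0.6, 0.6, 0.04, 0.04, 0.27, 0.28, 0.29]
0.1 [0.47, 0.01, 0.09, 0.1, 0.24, 0.25, 0.21]
0.2 [0.0, 0.01, 0.11, 0.11, 0.1, 0.09, 0.04]
0.3 [0.0, 0.09, 0.11, 0.11, 0.08, 0.08, 0.04]
```

```bash
python3 -m creep '[[0.02,-0.016,0,0,0,-1],[0.06,-0.048,0,0,0,-3],[0.10,-0.08,0,0,0,-4],[0.14,-0.113,0,0,0,-5],[0.19,-0.153,0,0,0,-7],[0.23,-0.185,0,0,0,-8],[0.27,-0.218,0,0,0,-9],[0.30,-0.241,0,0,0,-10]]' 0; python3 -c "
from h import *
s=env.get_state();print(s['joint_pos'].round(3),s['tcp_pos'],q(s['orientation']).as_matrix()[:2,:2].round(3))"
```

```text
clock: 0.9
tcp_pos: [0.3973, -0.2066, 0.2311]
orientation: [-0.0, 0.962, 0.272, -0.0]
wrist_force: [0.7, -0.5, 0.0]
finger_gap: 0.0005
[-0.659  0.067 -0.259  1.244 -0.     1.932] [ 0.39731829 -0.20658346  0.23114505] [[ 0.852  0.523]
 [ 0.523 -0.852]]
```

```bash
python3 -m creep '[[0.02,-0.03,0,0,0,-8],[0.047,-0.07,0,0,0,-16],[0.075,-0.112,0,0,0,-24],[0.105,-0.155,0,0,0,-32],[0.135,-0.2,0,0,0,-40],[0.165,-0.246,0,0,0,-48],[0.195,-0.29,0,0,0,-56],[0.224,-0.332,0,0,0,-64]]' && python3 -m creep '[[0,0,0,0,0,-4],[0,0,0,0,0,-10],[0,0,0,0,0,-16],[0,0,0,0,0,-22],[0,0,0,0,0,-26],[0,0,0,0,0,-26],[0,0,0,0,0,-26],[0,0,0,0,0,-26]]';  python3 -c "
from h import *
s=env.get_state();print(s['joint_pos'].round(3),s['tcp_pos'],q(s['orientation']).as_matrix()[:2,:2].round(3))
p=env.camera_params('wrist');im,d=env.read_camera('wrist');cv2.imwrite('pics/w1.png',im)
P=cloud(p,d);hsv=cv2.cvtColor(im,cv2.COLOR_BGR2HSV);m=(hsv[...,0]>95)&(hsv[...,0]<130)&(hsv[...,1]>110)&(P[...,2]>.094)&(P[...,2]<.11)
a=P[m];print(len(a),np.median(a[:,2]));print(cv2.boxPoints(cv2.minAreaRect(a[:,:2].astype(np.float32)*1000)).round(0).tolist(), cv2.minAreaRect(a[:,:2].astype(np.float32)*1000))"
```

```text
clock: 1.7
tcp_pos: [0.4128, 0.1774, 0.2312]
orientation: [0.0, 0.67, 0.742, -0.0]
wrist_force: [0.9, -0.5, 0.1]
finger_gap: -0.0002
clock: 2.5
tcp_pos: [0.4133, 0.1753, 0.2311]
orientation: [-0.0, 0.489, 0.872, -0.0]
wrist_force: [1.0, -1.0, -1.0]
finger_gap: 0.0002
[ 0.222  0.07  -0.256  1.245 -0.     1.244] [0.41334792 0.17528912 0.23111297] [[-0.522  0.853]
 [ 0.853  0.522]]
13581 0.1013288089937916
[[400.0, 275.0], [478.0, 147.0], [559.0, 197.0], [481.0, 324.0]] ((479.4947204589844, 235.62811279296875), (95.06674194335938, 149.44247436523438), 31.432924270629883)
```

View pics/w1.png

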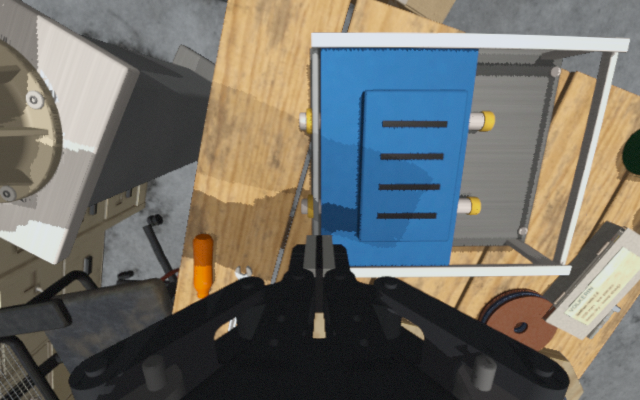

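```bash
python3 -m creep '[[0.004,0.002,0.01,0,0,0],[0.01,0.004,0.03,0,0,0],[0.017,0.008,0.055,0,0,0],[0.017,0.008,0.08,0,0,0],[0.017,0.008,0.105,0,0,0],[0.017,0.008,0.125,0,0,0],[0.017,0.008,0.137,0,0,0],[0.017,0.008,0.142,0,0,0]]' && python3 -m creep '[[0,0.002,0,0,0,0],[0,0.005,0,0,0,0],[0,0.008,0,0,0,0],[0,0.011,0,0,0,0],[0,0.014,0,0,0,0],[0,0.017,0,0,0,0],[0,0.020,0,0,0,0],[0,0.022,0,0,0,0]]'
```

```text
clock: 3.35
tcp_pos: [0.4099, 0.1939, 0.0873]
orientation: [-0.001, 0.488, 0.873, -0.001]
wrist_force: [-1.1, -0.6, 0.1]
finger_gap: 0.0001
clock: 4.15
tcp_pos: [0.4299, 0.2054, 0.0892]
orientation: [-0.0, 0.488, 0.873, -0.001]
wrist_force: [-2.7, -1.7, 1.8]
finger_gap: 0.0
```

```bash
python3 -m creep '[[0,0.004,0,0,0,0],[0,0.011,0,0,0,0],[0,0.019,0,0,0,0],[0,0.027,0,0,0,0],[0,0.035,0,0,0,0],[0,0.043,0,0,0,0],[0,0.051,0,0,0,0],[0,0.058,0,0,0,0]]' && python3 -m creep '[[0,0.008,0,0,0,0],[0,0.015,0,0,0,0],[0,0.022,0,0,0,0],[0,0.029,0,0,0,0],[0,0.036,0,0,0,0],[0,0.042,0,0,0,0],[0,0.047,0,0,0,0],[0,0.051,0,0,0,0]]'; python3 -c "
from h import *
s=env.get_state();print(s['tcp_pos'],(s['tcp_pos'][:2]*1000-[439,210.8])@[.853,.521])"
```

```text
clock: 4.95
tcp_pos: [0.4801, 0.2364, 0.0891]
orientation: [-0.0, 0.488, 0.873, -0.0]
wrist_force: [-3.0, -1.3, -0.5]
finger_gap: 0.0001
clock: 5.75
tcp_pos: [0.5234, 0.2628, 0.0892]
orientation: [-0.0, 0.488, 0.873, -0.0]
wrist_force: [-1.9, -0.3, -0.9]
finger_gap: 0.0003
[0.52336509 0.26279982 0.0891855 ] 99.05532823591967
```

```bash
python3 -m creep '[[0,0.002,0,0,0,0],[0,0.004,0,0,0,0],[0,0.006,0,0,0,0],[0,0.008,0,0,0,0],[0,0.010,0,0,0,0],[0,0.012,0,0,0,0],[0,0.014,0,0,0,0],[0,0.016,0,0,0,0]]' && python3 -m creep '[[0,0.002,0,0,0,0],[0,0.004,0,0,0,0],[0,0.006,0,0,0,0],[0,0.007,0,0,0,0],[0,0.008,0,0,0,0],[0,0.009,0,0,0,0],[0,0.010,0,0,0,0],[0,0.010,0,0,0,0]]'; python3 -c "
from h import *
s=env.get_state();print(s['tcp_pos'],(s['tcp_pos'][:2]*1000-[439,210.8])@[.853,.521])"
```

```text
clock: 6.55
tcp_pos: [0.5368, 0.271, 0.0893]
orientation: [0.0, 0.488, 0.873, -0.0]
wrist_force: [-1.9, -1.1, -0.2]
finger_gap: 0.0003
clock: 7.35
tcp_pos: [0.5419, 0.2742, 0.089]
orientation: [-0.002, 0.489, 0.873, -0.003]
wrist_force: [-11.2, -6.9, 6.4]
finger_gap: 0.0001
[0.54185054 0.2741722  0.08901439] 120.7484270155178
```

```bash
python3 -m creep '[[0,-0.004,0,0,0,0],[0,-0.015,0,0,0,0],[0,-0.025,-0.01,0,0,0],[0,-0.04,-0.03,0,0,0],[-0.01,-0.06,-0.06,0,0,0],[-0.02,-0.08,-0.09,0,0,0],[-0.03,-0.095,-0.12,0,0,0],[-0.03,-0.1,-0.14,0,0,0]]' && python3 -m creep '[[0,0,0,0,0,0],[0,0,0,0,0,0],[0,0,0,0,0,0],[0,0,0,0,0,0],[0,0,0,0,0,0],[0,0,0,0,0,0],[0,0,0,0,0,0],[0,0,0,0,0,0]]';  cat > look.py <<'E'
from h import *
import sys
s=env.get_state();print(s['clock'],s['joint_pos'].round(3),s['tcp_pos'].round(4))
p=env.camera_params('wrist');im,d=env.read_camera('wrist');cv2.imwrite(f'pics/{sys.argv[1]}.png',im)
P=cloud(p,d);hsv=cv2.cvtColor(im,cv2.COLOR_BGR2HSV)
def rect(m,nm):
    m=cv2.morphologyEx(m.astype(np.uint8),cv2.MORPH_OPEN,np.ones((3,3)))
    n,l,st,c=cv2.connectedComponentsWithStats(m)
    if n<2: print(nm,'none');return
    k=1+np.argmax(st[1:,4]);a=P[l==k];r=cv2.minAreaRect(a[:,:2].astype(np.float32)*1000)
    print(nm,len(a),st[k][:4],'z',np.percentile(a[:,2],[5,50,95]).round(4),np.round(r[0],1),np.round(r[1],1),round(r[2],1),cv2.boxPoints(r).round(0).tolist())
    return a
z=P[...,2]
rect((hsv[...,0]>95)&(hsv[...,0]<130)&(hsv[...,1]>110)&(z>.094)&(z<.11),'block')
rect((hsv[...,0]>95)&(hsv[...,0]<130)&(hsv[...,1]>110)&(z>.07)&(z<.09),'flange')
rect(((hsv[...,0]<8)|(hsv[...,0]>172))&(hsv[...,1]>120)&(z>.058)&(z<.072),'redtop')
rect((hsv[...,2]<70)&(z>.058)&(z<.070),'blacktop')
E
python3 look.py w2
```

```text
clock: 8.15
tcp_pos: [0.4763, 0.1971, 0.233]
orientation: [0.002, 0.489, 0.872, 0.001]
wrist_force: [1.4, 0.5, 0.2]
finger_gap: 0.0002
clock: 8.95
tcp_pos: [0.4756, 0.1983, 0.2291]
orientation: [-0.0, 0.488, 0.873, -0.0]
wrist_force: [0.1, 0.2, 0.1]
finger_gap: -0.0
8.95 [ 0.239  0.199 -0.111  1.262 -0.     1.26 ] [0.4756 0.1983 0.2291]
block 13929 [425  75 120 156] z [0.0999 0.1014 0.1026] [592.2 305.9] [ 94.6 150. ] 31.2 [[513.0, 346.0], [591.0, 217.0], [671.0, 266.0], [594.0, 395.0]]
flange 16413 [381  32 172 225] z [0.0802 0.0814 0.0828] [582.9 298.7] [148.3 227.9] 31.7 [[460.0, 357.0], [580.0, 163.0], [706.0, 241.0], [586.0, 435.0]]
redtop 631 [289 185  46  23] z [0.0606 0.0637 0.0652] [479.  177.5] [52.5 16.1] 16.6 [[452.0, 178.0], [456.0, 162.0], [506.0, 177.0], [502.0, 193.0]]
blacktop 319 [286  97  48  16] z [0.0617 0.064  0.0653] [426.7 259.7] [49.5  7.8] 19.5 [[402.0, 255.0], [405.0, 248.0], [451.0, 264.0], [449.0, 272.0]]
```

View pics/w2.png

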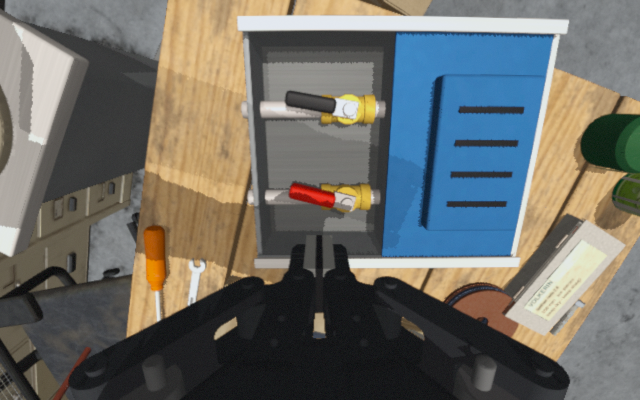

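```bash
python3 -m creep '[[-0.01,-0.005,0.005,0,0,0],[-0.025,-0.013,0.02,0,0,0],[-0.04,-0.02,0.035,0,0,0],[-0.05,-0.026,0.06,0,0,0],[-0.05,-0.026,0.08,0,0,0],[-0.05,-0.026,0.1,0,0,0],[-0.05,-0.026,0.11,0,0,0],[-0.05,-0.026,0.115,0,0,0]]' && python3 -m creep '[[0,0,0.01,0,0,0],[0,0,0.02,0,0,0],[0,0,0.03,0,0,0],[0,0,0.04,0,0,0],[0,0,0.05,0,0,0],[0,0,0.058,0,0,0],[0,0,0.064,0,0,0],[0,0,0.066,0,0,0]]'; cat > rel.py <<'E'
from h import *
s=env.get_state();d=s['tcp_pos'][:2]*1000-[518.8,189.3];print('rel',(d@[.853,.522]).round(1),(d@[-.522,.853]).round(1),s['wrist_force'].round(1),s['ft_torque'].round(2))
E
python3 rel.py; python3 look.py w3
```

```text
clock: 9.8
tcp_pos: [0.479, 0.1415, 0.1133]
orientation: [-0.001, 0.489, 0.873, -0.001]
wrist_force: [0.2, -0.2, 0.1]
finger_gap: -0.0003
clock: 10.6
tcp_pos: [0.4792, 0.142, 0.0474]
orientation: [-0.0, 0.488, 0.873, -0.0]
wrist_force: [-0.1, 0.8, 0.4]
finger_gap: 0.0
rel -58.5 -19.7 [-0.1  0.8  0.4] [-0.01 -0.06  0.02]
10.6 [ 0.127  0.307 -0.445  0.82  -0.     1.148] [0.4792 0.142  0.0474]
block none
flange 28350 [518   0 122 346] z [0.08   0.0814 0.0825] [566.6 241. ] [ 62.9 147.5] 32.2 [[501.0, 287.0], [579.0, 162.0], [632.0, 195.0], [554.0, 320.0]]
redtop 3521 [303 178 110  54] z [0.0608 0.0639 0.0651] [478.7 177.7] [52.4 16.1] 16.0 [[451.0, 178.0], [456.0, 163.0], [506.0, 177.0], [502.0, 193.0]]
blacktop 787 [539  60  33  78] z [0.0602 0.0661 0.0693] [524.  261.4] [ 3.  31.2] 31.8 [[514.0, 274.0], [531.0, 247.0], [533.0, 249.0], [517.0, 275.0]]
```

View pics/w3.png

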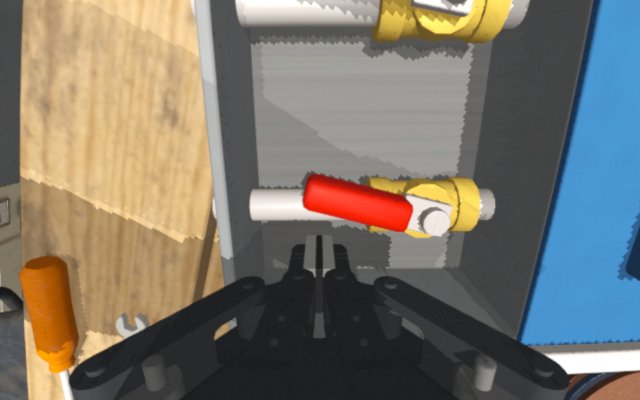

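```bash
python3 -m creep '[[0.004,0.003,0,0,0,0],[0.008,0.004,0,0,0,0],[0.012,0.0045,0,0,0,0],[0.016,0.0045,0,0,0,0],[0.020,0.0045,0,0,0,0],[0.025,0.0045,0,0,0,0],[0.029,0.0045,0,0,0,0],[0.033,0.006,0,0,0,0]]' ; python3 rel.py
```

```text
clock: 11.45
tcp_pos: [0.4672, 0.1734, 0.0483]
orientation: [0.0, 0.488, 0.873, -0.0]
wrist_force: [2.0, -1.9, 0.2]
finger_gap: -0.0002
rel -52.4 13.4 [ 2.  -1.9  0.2] [-0.63 -0.3  -0.04]
```

```bash
python3 -m creep '[[0.004,0.001,0,0,0,0],[0.008,0.002,0,0,0,0],[0.012,0.0035,0,0,0,0],[0.016,0.0065,0,0,0,0],[0.0205,0.010,0,0,0,0],[0.0255,0.014,0,0,0,0],[0.029,0.019,0,0,0,0],[0.0325,0.024,0,0,0,0]]' ; python3 rel.py
```

```text
clock: 12.25
tcp_pos: [0.4707, 0.2141, 0.0481]
orientation: [-0.0, 0.488, 0.873, -0.0]
wrist_force: [-0.7, -3.2, -1.0]
finger_gap: 0.0001
rel -28.1 46.3 [-0.7 -3.2 -1. ] [-0.54  0.14 -0.01]
```

```bash
python3 -m creep '[[0.001,0.002,0,0,0,0],[0.002,0.004,0,0,0,0],[0.003,0.006,0,0,0,0],[0.003,0.0075,0,0,0,0],[0.003,0.009,0,0,0,0],[0.003,0.010,0,0,0,0],[0.003,0.011,0,0,0,0],[0.003,0.012,0,0,0,0]]' ; python3 rel.py
```

```text
clock: 13.05
tcp_pos: [0.4752, 0.2202, 0.0478]
orientation: [-0.002, 0.489, 0.872, -0.004]
wrist_force: [-12.7, -10.4, 11.2]
finger_gap: 0.0
rel -21.0 49.1 [-12.7 -10.4  11.2] [-1.87  2.35 -0.02]
```

```bash
python3 look.py w4 | grep -v black
```

```text
13.05 [ 0.282  0.353 -0.376  0.851 -0.002  1.303] [0.4752 0.2202 0.0478]
block 17383 [548  73  92 327] z [0.0956 0.101  0.1021] [556.5 287.2] [ 36.2 138.6] 48.4 [[493.0, 320.0], [596.0, 228.0], [620.0, 255.0], [517.0, 347.0]]
flange 40929 [447   0 193 350] z [0.0803 0.0815 0.0864] [529.8 299.3] [ 59.7 145.4] 31.7 [[466.0, 345.0], [543.0, 222.0], [593.0, 253.0], [517.0, 377.0]]
redtop 1596 [345 226  33  59] z [0.0604 0.0639 0.0651] [491.3 234.7] [16.1 30.8] 32.7 [[476.0, 243.0], [493.0, 217.0], [506.0, 226.0], [490.0, 252.0]]
```

View pics/w4.png

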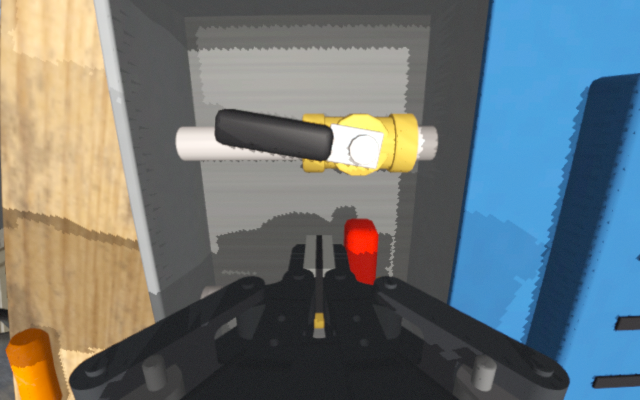

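```bash
python3 -m creep '[[0,-0.005,0,0,0,0],[0,-0.012,0,0,0,0],[0,-0.018,0,0,0,0],[0,-0.018,-0.015,0,0,0],[0,-0.018,-0.04,0,0,0],[0,-0.018,-0.07,0,0,0],[0,-0.018,-0.1,0,0,0],[0,-0.018,-0.13,0,0,0]]' && python3 -m creep '[[-0.02,-0.01,-0.02,0,0,0],[-0.05,-0.02,-0.04,0,0,0],[-0.08,-0.03,-0.06,0,0,0],[-0.1,-0.04,-0.07,0,0,0],[-0.1,-0.04,-0.07,0,0,0],[-0.1,-0.04,-0.07,0,0,0],[-0.1,-0.04,-0.07,0,0,0],[-0.1,-0.04,-0.07,0,0,0]]'; python3 rel.py; python3 look.py w5
```

```text
clock: 13.9
tcp_pos: [0.4643, 0.2131, 0.1796]
orientation: [0.0, 0.488, 0.873, 0.001]
wrist_force: [0.8, 0.1, 0.2]
finger_gap: -0.0002
clock: 14.7
tcp_pos: [0.4819, 0.1077, 0.2475]
orientation: [-0.001, 0.488, 0.873, -0.0]
wrist_force: [0.1, 0.1, -0.5]
finger_gap: -0.0003
rel -74.1 -50.3 [ 0.1  0.1 -0.5] [ 0.02 -0.01  0.01]
14.7 [ 0.057  0.152 -0.122  1.298  0.     1.076] [0.4819 0.1077 0.2475]
block 13283 [467   0 122 151] z [0.0998 0.1015 0.1028] [596.  300.1] [ 95.  137.1] 31.6 [[520.0, 334.0], [591.0, 217.0], [672.0, 266.0], [601.0, 383.0]]
flange 10656 [421   0 135 183] z [0.0802 0.0815 0.0832] [594.7 279.1] [147.9 179. ] 31.8 [[485.0, 316.0], [579.0, 164.0], [705.0, 242.0], [610.0, 394.0]]
redtop 747 [379  67  18  51] z [0.0607 0.064  0.0654] [496.8 225.1] [15.9 51.4] 31.9 [[477.0, 243.0], [504.0, 199.0], [517.0, 208.0], [490.0, 251.0]]
blacktop 207 [327  21  47  12] z [0.0593 0.0624 0.0644] [427.5 257.4] [48.4  3.3] 22.1 [[404.0, 250.0], [406.0, 247.0], [451.0, 265.0], [449.0, 268.0]]
```

View pics/w5.png

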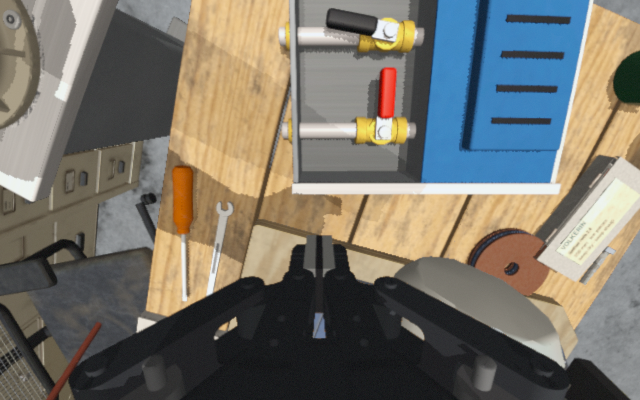

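```bash
python3 -c "
from h import *
s=env.get_state();print(s['wrist_force'],abs(s['qvel']).max());print(env.hand_in())"
```

```text
[-0.05950957  1.51709505  0.71760913] 0.002732955041454897
the job is handed in; nothing more can be done
None
```

The air line is isolated: I pushed the cover fully back, then pushed the red handle a quarter turn clockwise to its stop. I used closed fingertips throughout and handed in at about 14.8 s of the 42 s allowed.

- **Cover:** It moved about 133 mm and met its stop at about 13 N. In the last picture it was still there, and its position agrees with full travel to about 1 mm.
- **Red handle:** It reached its stop at about 16 N sideways. The final look measured it at 31.9°, against about 31.6° for exactly square across the pipe, which is within measuring error.
- **Black handle:** I never touched it and it looks unchanged. My colour mask caught only part of it, so its angle is checked by eye and not measured.
- **Loose tools:** The hand never went near the tools. The screwdriver and spanner show in place in the last picture. The tape and pliers were out of that view, so I did not re-check them.
- **Hand:** It finished clear above the bench, with wrist force at about noise level (under 2 N).

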